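# Turn the parts carousel and hang the cup on its empty hook

## Task

Turn the small-parts carousel by its top handle until the empty hook points along the red pointer on the base, then hang the loose red cup on that hook, its sleeve fully down over the upright pin, and let go. The hook may be a little bent sideways and is delicate, so find the pin by feel and press only gently; do not disturb the tin, the tape measure and the torch.

Things in the scene. Friction and masses are not known exactly. Their poses are not given: they have to be found in the camera images.
- rack: Fixed grey round base of the carousel, 170 mm across, with a post. Origin: on the bench, on the upright axis. Its -x axis is its front, shown by a red pointer bar on the base. The empty hook's pin and shoulder are sprung: they yield downwards above about 2 N of load, about 1 mm per further newton, up to 12 mm.
- carousel (a joint): Angle of the turning part about the upright axis, rad, positive anticlockwise from above; 0: the empty hook points along the red pointer. Friction about 0.25 N m; stays where left. Four hooks at 90 degrees; the other three carry fixed blue, yellow and green cups like the red one, rims 122 mm above the bench, reaching 131 mm from the axis.
- handle (a point): Middle of the handle on top of the carousel: a black flat bar 60 mm long, 14 mm wide, 28 mm high, 154 mm above the bench (its top at 168 mm), on the axis. The point's -x axis points towards the empty hook, along the bar's length; a red dash marks that end.
- free_hook (a point): Unbent place of the empty hook: centre of the top of its shoulder (18 mm disc), 70 mm from the axis, 92 mm above the bench; turns with the carousel. The 8 mm round-tipped pin stands 29 mm up from the shoulder. The hook is bent by an unknown amount: pin and shoulder stand up to 11 mm to either side along this point's y axis (across the hook); outward true to 1.5 mm.
- cup: Loose red open cup, upright on the bench, 0.12 kg: a box 50 mm (x) by 44 mm (y) by 48 mm high with 3 mm walls. Origin: centre of the underside. On its +x side is a hanging sleeve. Hung outward on the empty hook, the cup's +x axis points to the carousel's axis. Grip it across the 44 mm width from above.
- cup_sleeve (a point): Lower mouth of the red cup's hanging sleeve, on the hole's axis, 36 mm along +x from the cup's origin and 18 mm above its underside. The sleeve is a block 22 mm (x) by 42 mm (y), 26 mm high, with a round upright through hole 11.5 mm wide (3.5 mm wider than the pin).
- paste_tin: Bystander: round tin with green lid, 78 mm wide, 30 mm high, origin at the centre of its underside.
- tape_measure: Bystander: yellow tape measure, 37 x 74 x 62 mm, origin at the centre of its underside.
- torch: Bystander: black torch lying on the bench, 32 x 121 x 33 mm, origin at the centre of its underside.
There are look-alikes about, which are no part of the job. Of the things shaped like the cup, the red one is meant.

How it is judged:
On the way:
1. The carousel is turned so that the empty hook points along the red pointer (within 0.1 rad), the red cup not yet on it (value of joint carousel between -0.1 and 0.1 rad and distance between cup_sleeve and free_hook above 0.08 m), for 0.3 s.
At the end, for the whole second after the job is handed in: The red cup hangs at rest on the empty hook, upright within 0.3 rad, its sleeve's lower mouth between 8 mm below and 6 mm above the unbent shoulder point and within 16 mm of it sideways; the hook points along the red pointer within 0.15 rad (z of cup_sleeve in the frame of free_hook between -0.008 and 0.006 m and horizontal distance between cup_sleeve and free_hook below 0.016 m and angle between cup's own z axis and vertical below 0.3 rad and value of joint carousel between -0.15 and 0.15 rad and linear speed of cup below 0.02 m/s); the robot touches nothing.
It fails at once if The red cup is pressed against the carousel or its hook with more than 15 N (contact force between cup and rack above 15 N).
It fails at once if The tin, the tape measure or the torch is moved by more than 20 mm (distance of any of paste_tin, tape_measure, torch from where it was at the start of the episode above 0.02 m).
It also fails if it takes over 72 s, if anything falls off the work surface, if the arm or the gripper's body presses on something with over 40 N, if the wrist force passes 120 N, or if a joint passes its speed limit or range.

## Robot

A 7-joint arm with a two-finger parallel gripper is mounted at the origin on a cart in front of the work surface, level with it; the furniture and walls round the work are solid. World frame = base frame: x ahead of the robot, y to its left, z up, the work surface at z = 0. Lengths are in m, angles in rad, forces in N, time in s.
With the tool pointing down it reaches from about 0.425 to 0.925 m from the base axis. Payload 6.8 kg.
Tool frame: the origin (TCP) lies between the finger pads; the fingertips stand 19 mm ahead of it and the grasp point (between the pads) is the TCP; z points along the fingers, y is the line along which they close (so a half turn about z gives the same grasp; the last joint's range is limited). The gripper opens to 88 mm and grips with 3 to 60 N. Pads are 20 mm wide; open, the fingers measure 115 mm over their backs; the gripper's body (75 mm by 178 mm) begins 61 mm behind the grasp point.
Start: joints at [-1.34, 0.477, 0.022, 1.555, -0.011, 1.109, -0.083], TCP at [0.224, 0.637, 0.242] pointing down, gripper open.
Joint ranges: [-2.96, 2.96], [-0.34, 2.1], [-1.41, 1.46], [0.24, 2.44], [-1.37, 4.51], [0.17, 1.92], [-2.96, 2.96]. Speed limits (rad/s): [2.39, 2.39, 3.14, 3.14, 3.14, 3.14, 3.14].

## Interface

Orientations are given as a unit quaternion [x, y, z, w].
In Python, from cell import bot gives the robot as it stands.
- The arm moves only by the shell command python3 -m handwheel 'ROWS' [OPENING] [FORCE]. ROWS is JSON, a list of rows, each an object of numbers: "dx", "dy", "dz": the shift along the tool's x, y, z in m; "twist": the turn about the tool's z in degrees. In form: [{"dx": .., "dy": .., "dz": .., "twist": ..}, ...]. A call has 1 to 5 rows; each row is the pose to reach, as a shift and turn from the pose commanded when the call began, along the tool's axes at that moment; what a row does not reach only later rows make up. A row lasts 1/8 s, in which the tool goes at most 62.5 mm and 10.7 degrees, less where a joint would pass 70% of its speed; a pose out of reach is approached as far as the arm can. A call with a gripper value outside its range is refused whole. OPENING is the finger opening in m, from 0 to 0.0878, set as the call begins (- or left out, the last holds). The fingers move at their own pace and stop on an object; FORCE is the grip in N (left out, the last holds). Time passes only in rows, so rows that repeat a pose let the fingers close. It gives the time, the measured TCP pose, the force, the opening and the grip force at its end, in the units of the state.
- bot.get_state(): the state, without advancing time (a new reading comes with each control period).
- bot.get_image(name): name is "scene" or "top" or "wrist"; returns a dict with "pixels" (384x512x3 uint8, blue, green, red), "fx", "fy", "cx", "cy" (pixels), "k1" (the pictures are not rectified: a ray, as slopes to the right and down, at radius r is drawn at 1 + k1 r^2 times it, then the intrinsics apply), "T" (4x4, takes a point from camera to world coordinates). Camera axes: x right, y down, z forward; pixel columns grow to the right and rows downward; lengths in m; the calibration is good to about 2 mm. A picture is of the moment at which its call begins. There is no depth.
- bot.close_job(): hands the job in; it is judged then, once.
Trained networks look in a picture, given as the dict that the camera call returned (one of the last four; its "shot" number tells which), for a name from the list of things; names that differ only in an ending like _2 or _b are one class to them, and where a whole thing is asked for, a point or a joint stands for the part that bears it (a point fixed in the world has none). Each returns a list of dicts, best first, with "conf" (0 to 1); they miss things now and then, are a little off and sometimes report something else, mostly with a low value. They report only what shows in the picture. A call takes as long as a camera call. They do not tell look-alikes from the thing itself.
- bot.search_frame(label, picture): "location" ([x, y, z] in m, in the coordinates of the camera as it stood for that picture, good to about 4 mm: the middle of the surface that is visible of it).
- bot.cut_out(label, picture): "mask" (384x512 bool, what is visible of it).
- bot.place_of(label, picture): "location" ([x, y, z] in m, in the coordinates of the camera as it stood for that picture, good to about 4 mm: a listed point, or the origin of a listed thing).
The state is a dict: "clock": time; "joint_positions": joint angles; "qd": joint speeds; "joint_torque": joint torques, N m; "eef_pos": TCP position; "eef_rot": TCP orientation; "ft_force": force on the tool from outside, world axes, zero at the start; "wrist_torque": the same for the moment, N m; "width": finger opening in m; "gripper_force": force on a finger pad.
Only numpy, scipy, OpenCV 4.12 (cv2) and the standard library are available. Lean on these libraries where they do the work, as an engineer would, in place of code of your own. Each camera call takes 0.05 s, during which the arm holds its last target. There are 200 camera calls.

## Working session

There is one attempt and no reset: what is moved stays moved. The work goes in short steps, Python scripts to look and compute and a shell command to move; the robot and the scene stay as the last step left them, time stands still between calls to the robot, and variables do not carry over. Pictures are saved under pics/ and viewed, at most 10 in all, crops included, and the job is handed in when it is done.

```bash
mkdir -p pics; ls; cat > h.py <<'E'
import numpy as np, cv2
from cell import bot
from scipy.spatial.transform import Rotation as R
def world(im,p):
    return (im["T"]@np.r_[p,1])[:3]
def unproj(im,u,v,z):
    K=np.array([[im["fx"],0,im["cx"]],[0,im["fy"],im["cy"]],[0,0,1.]])
    n=cv2.undistortPoints(np.array([[[u,v]]],float),K,np.array([im["k1"],0,0,0.]))[0,0]
    T=np.asarray(im["T"]); d=T[:3,:3]@np.r_[n,1]; o=T[:3,3]
    return o+d*(z-o[2])/d[2]
def proj(im,p):
    T=np.asarray(im["T"]); c=T[:3,:3].T@(np.asarray(p)-T[:3,3]); s=c[:2]/c[2]; s=s*(1+im["k1"]*(s@s))
    return s*[im["fx"],im["fy"]]+[im["cx"],im["cy"]]
def tool(): 
    s=bot.get_state(); return np.array(s["eef_pos"]),R.from_quat(s["eef_rot"]).as_matrix(),s
E
python3 - <<'E'
from h import *
p,r,s=tool(); print(p,r.round(3),s["clock"])
ims={n:bot.get_image(n) for n in("scene","top")}
cv2.imwrite("pics/a.png",np.vstack([ims[n]["pixels"] for n in ims])[:, :] if 0 else cv2.resize(np.hstack([ims[n]["pixels"] for n in ims]),(800,300)))
cv2.imwrite("pics/top.png",ims["top"]["pixels"])
for n in ims:
  for l in("rack","handle","free_hook","cup","cup_sleeve","paste_tin","tape_measure","torch"):
    for d in bot.place_of(l,ims[n])[:3]: print(n,l,round(d["conf"],2),world(ims[n],d["location"]).round(3))
E
```

```text
pics
[0.22418908 0.63610494 0.24070805] [[-0.943  0.332 -0.   ]
 [ 0.332  0.943 -0.002]
 [-0.    -0.002 -1.   ]] 0.0
scene rack 0.7 [0.583 0.108 0.003]
scene handle 0.98 [0.591 0.111 0.154]
scene cup 0.98 [ 0.49  -0.265 -0.007]
scene cup 0.92 [ 0.382 -0.29  -0.002]
scene cup 0.81 [ 0.545 -0.169  0.001]
scene cup_sleeve 0.96 [ 0.518 -0.285  0.019]
scene cup_sleeve 0.75 [ 0.584 -0.174  0.02 ]
scene cup_sleeve 0.65 [ 0.383 -0.256  0.019]
scene paste_tin 0.8 [ 0.691 -0.192 -0.001]
scene tape_measure 0.86 [ 0.422 -0.104 -0.005]
scene tape_measure 0.32 [ 0.691 -0.195  0.   ]
scene torch 0.77 [ 0.455  0.399 -0.   ]
top rack 0.69 [ 0.483 -0.266  0.004]
top rack 0.55 [ 0.584  0.107 -0.001]
top handle 0.84 [0.586 0.108 0.148]
top free_hook 0.64 [0.534 0.059 0.092]
top cup 0.79 [ 0.38  -0.292  0.003]
top cup 0.72 [ 0.485 -0.265  0.001]
top cup 0.59 [ 0.543 -0.172 -0.   ]
top cup_sleeve 0.82 [ 0.582 -0.176  0.013]
top cup_sleeve 0.8 [ 0.385 -0.257  0.019]
top cup_sleeve 0.78 [ 0.514 -0.286  0.018]
top paste_tin 0.98 [ 0.688 -0.196  0.001]
top tape_measure 0.83 [ 0.424 -0.108 -0.003]
top torch 0.63 [ 0.451  0.398 -0.004]
```

View pics/top.png

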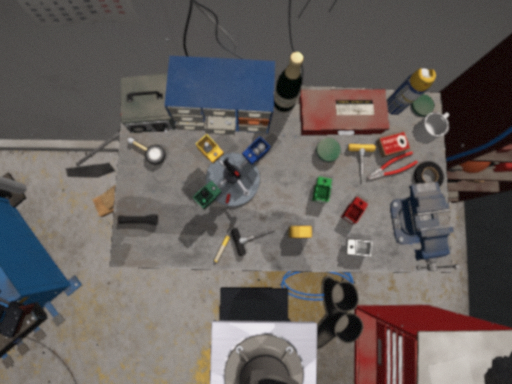

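View pics/a.png

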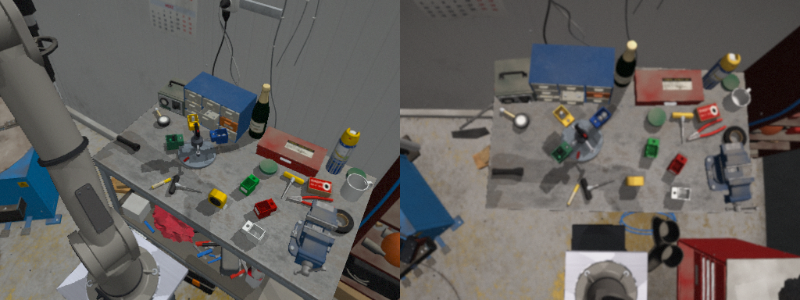

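```bash
python3 - <<'E'
from h import *
im=bot.get_image("top"); c=im["pixels"][135:225,170:290]
cv2.imwrite("pics/c.png",cv2.resize(c,(800,600),interpolation=cv2.INTER_CUBIC))
hsv=cv2.cvtColor(im["pixels"],cv2.COLOR_BGR2HSV)
m=(((hsv[...,0]<8)|(hsv[...,0]>172))&(hsv[...,1]>130)&(hsv[...,2]>60)).astype(np.uint8)
n,l,st,ce=cv2.connectedComponentsWithStats(m)
for i in range(1,n):
  if st[i,4]>2 and 170<ce[i][0]<400 and 135<ce[i][1]<230: print(ce[i].round(1),st[i],unproj(im,*ce[i],0.01).round(3),unproj(im,*ce[i],0.168).round(3))
for p in [(.585,.108,0),(.585,.108,.168)]: print(proj(im,p))
E
```

```text
[391.9 144.2] [380 132  29  23 325] [ 0.715 -0.41   0.01 ] [ 0.666 -0.34   0.168]
[395.3 159.2] [381 152  31  17 127] [ 0.665 -0.419  0.01 ] [ 0.623 -0.348  0.168]
[236.3 173. ] [234 171   5   5  18] [0.605 0.096 0.01 ] [0.571 0.093 0.168]
[227.6 197.8] [226 195   4   7  18] [0.526 0.121 0.01 ] [0.503 0.114 0.168]
[354.9 209.1] [342 197  25  26 314] [ 0.499 -0.28   0.01 ] [ 0.481 -0.229  0.168]
[232.21115621 179.70529405]
[230.84641175 167.78145909]
```

View pics/c.png

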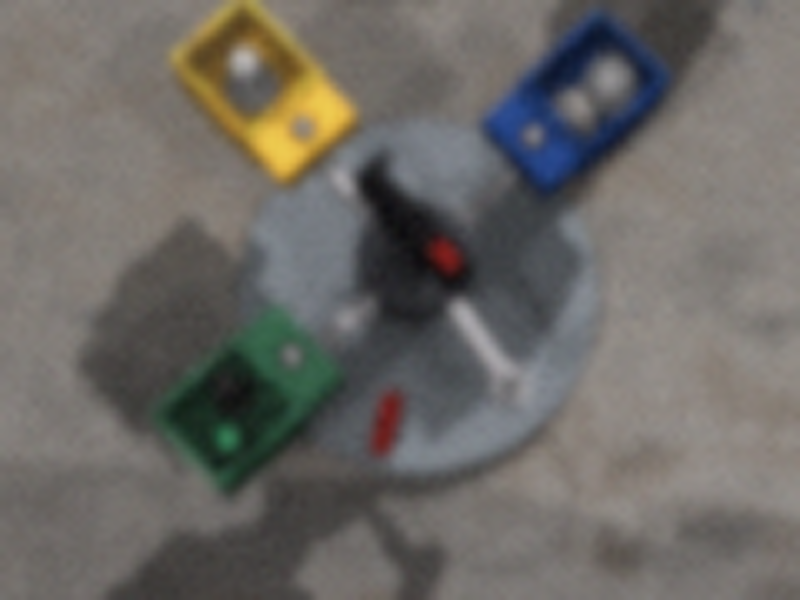

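```bash
R='{"dx":-0.25,"dy":-0.18,"dz":-0.03}'; python3 -m handwheel '[{"dx":-0.05,"dy":-0.036,"dz":-0.03},{"dx":-0.1,"dy":-0.072,"dz":-0.03},{"dx":-0.15,"dy":-0.108,"dz":-0.03},{"dx":-0.2,"dy":-0.144,"dz":-0.03},{"dx":-0.25,"dy":-0.18,"dz":-0.03}]'
python3 -m handwheel '[{"dx":-0.05,"dy":-0.036,"dz":0,"twist":-10},{"dx":-0.1,"dy":-0.072,"dz":0,"twist":-20},{"dx":-0.15,"dy":-0.108,"dz":0,"twist":-30},{"dx":-0.2,"dy":-0.144,"dz":0,"twist":-40},{"dx":-0.25,"dy":-0.18,"dz":0,"twist":-50}]'
python3 - <<'E'
from h import *
p,r,s=tool(); print(p,r.round(3),s["clock"],s["joint_positions"])
im=bot.get_image("wrist"); cv2.imwrite("pics/w1.png",im["pixels"])
for l in("rack","handle","free_hook"):
    for d in bot.place_of(l,im)[:3]: print(l,round(d["conf"],2),world(im,d["location"]).round(3))
E
```

```text
clock: 1.58
eef_pos: [0.4009, 0.3828, 0.242]
eef_rot: [-0.265, 0.964, 0.0, 0.0]
ft_force: [0.6, -0.0, -0.0]
width: 0.0877
gripper_force: 0.0
[0.40092692 0.38277788 0.2419635 ] [[-0.859 -0.511  0.001]
 [-0.511  0.859  0.   ]
 [-0.001  0.    -1.   ]] 1.575 [-0.82248569  0.28097865 -0.06343454  1.84410317  0.02083883  1.0164106
  1.21310601]
rack 0.75 [ 0.588  0.107 -0.   ]invalid input at $[0]: expected keys dx, dy, dz, twist
```

View pics/w1.png

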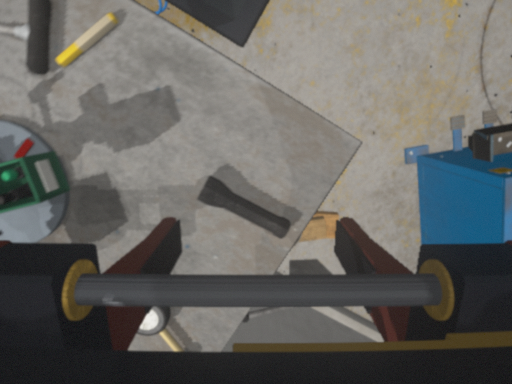

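The first call was refused (missing twist), so the arm is halfway; the torch is at (245,205) and the carousel at the left edge (20,180). I'll go on.

```bash

python3 -m handwheel '[{"dx":-0.005,"dy":-0.06,"dz":-0.02,"twist":-10},{"dx":-0.01,"dy":-0.12,"dz":-0.03,"twist":-12},{"dx":-0.015,"dy":-0.18,"dz":-0.03,"twist":-12},{"dx":-0.02,"dy":-0.24,"dz":-0.03,"twist":-12},{"dx":-0.02,"dy":-0.30,"dz":-0.03,"twist":-12}]'
python3 -m handwheel '[{"dx":0,"dy":0,"dz":0,"twist":0}]'
python3 - <<'E'
from h import *
p,r,s=tool(); print(p,r.round(3),s["clock"])
im=bot.get_image("wrist"); cv2.imwrite("pics/w2.png",im["pixels"])
for l in("rack","handle","free_hook"):
    for d in bot.place_of(l,im)[:3]: print(l,round(d["conf"],2),world(im,d["location"]).round(3))
print(np.array(im["T"])[:3,3])
hsv=cv2.cvtColor(im["pixels"],cv2.COLOR_BGR2HSV)
m=(((hsv[...,0]<8)|(hsv[...,0]>172))&(hsv[...,1]>130)&(hsv[...,2]>60)).astype(np.uint8)
n,l,st,ce=cv2.connectedComponentsWithStats(m)
for i in range(1,n):
  if st[i,4]>40: print(ce[i].round(1),st[i],unproj(im,*ce[i],0.012).round(3),unproj(im,*ce[i],0.168).round(3))
E
```

```text
clock: 2.4
eef_pos: [0.5698, 0.1372, 0.2718]
eef_rot: [-0.363, 0.932, 0.0, 0.0]
ft_force: [1.1, 0.9, 0.6]
width: 0.0879
gripper_force: 0.0
clock: 2.52
eef_pos: [0.571, 0.1325, 0.2716]
eef_rot: [-0.359, 0.934, -0.001, 0.0]
ft_force: [-0.5, 0.6, 0.2]
width: 0.088
gripper_force: 0.0
[0.57098864 0.13249278 0.27158557] [[-0.743 -0.669  0.001]
 [-0.669  0.743 -0.002]
 [ 0.    -0.002 -1.   ]] 2.525
rack 0.73 [0.591 0.108 0.   ]
free_hook 0.59 [0.539 0.059 0.091]
[0.52051376 0.08774737 0.41464986]
[ 15.1 152.6] [   0  105   42  102 2046] [ 0.778 -0.126  0.012] [ 0.679 -0.043  0.168]
[275.6 133.3] [266 125  20  18 145] [0.524 0.121 0.012] [0.523 0.108 0.168]
[221.4 166.2] [217 159   9  16 117] [0.604 0.097 0.012] [0.572 0.093 0.168]
```

View pics/w2.png

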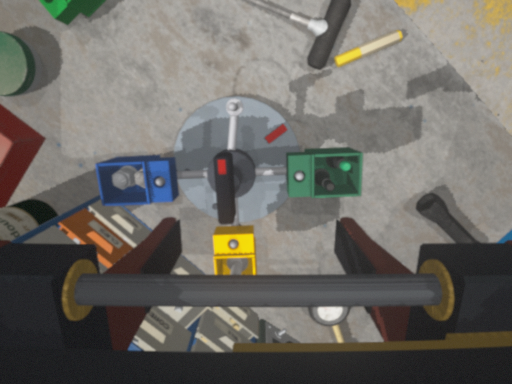

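The wrist view shows the empty hook's pin at (235,105), blue/green/yellow pins at about (159,182), (299,177), (233,243), handle dash (221,166), and the pointer (276,133).

```bash

python3 - <<'E'
from h import *
im=bot.get_image("wrist"); P=[unproj(im,u,v,.121)[:2] for u,v in [(159,182),(299,177),(233,243),(235,105)]]
ax=(P[0]+P[1])/2; print(P,ax,np.linalg.norm(P[0]-P[1]))
d=P[1]-P[0]; print("green dir",np.degrees(np.arctan2(d[1],d[0])), [np.degrees(np.arctan2(*(p-ax)[::-1])) for p in P],[np.linalg.norm(p-ax) for p in P])
for h in(0.,.01,.02):
  q=unproj(im,275.6,133.3,h)[:2]-ax; print(h,np.degrees(np.arctan2(q[1],q[0])))
a,b=unproj(im,265,139,.012)[:2],unproj(im,286,127,.012)[:2]; print(np.degrees(np.arctan2(*(b-a)[::-1])))
p,r,s=tool(); print("to axis",r.T@np.r_[ax-p[:2],0])
E
```

```text
[array([0.6327258 , 0.06636191]), array([0.53562047, 0.1646855 ]), array([0.63186775, 0.16327699]), array([0.52706903, 0.07316806])] [0.58417314 0.11552371] 0.13819179938551412
green dir 134.6428350428182 [np.float64(-45.3571649571818), np.float64(134.64283504281818), np.float64(45.035217663693444), np.float64(-143.4346818540855)] [np.float64(0.06909589969275706), np.float64(0.06909589969275706), np.float64(0.0674918640649474), np.float64(0.07109767291131737)]
0.0 167.72175647176394
0.01 168.48864981403216
0.02 169.25805965361204
162.24699073942335
to axis [ 4.08888664e-03 -2.80469236e-02 -2.91526634e-05]
```

```bash

python3 - <<'E'
from h import *
im=bot.get_image("wrist"); x0,y0,k=150,85,4.5
c=cv2.resize(im["pixels"][y0:y0+130,x0:x0+170],None,fx=k,fy=k,interpolation=cv2.INTER_CUBIC)
for ax,col in [((.588,.109),(0,255,255)),((.584,.1155),(255,0,255))]:
  th=np.radians(225)
  for a in (0,90,180,270):
    u=proj(im,(ax[0]+.07*np.cos(th+np.radians(a)),ax[1]+.07*np.sin(th+np.radians(a)),.121)); cv2.drawMarker(c,tuple(int(t) for t in (u-[x0,y0]+.5)*k),col,0,14,1)
  for s in(-.03,.03):
    u=proj(im,(ax[0]+s*np.cos(th),ax[1]+s*np.sin(th),.168)); cv2.drawMarker(c,tuple(int(t) for t in (u-[x0,y0]+.5)*k),col,1,14,1)
  for a in range(0,360,10):
    u=proj(im,(ax[0]+.085*np.cos(np.radians(a)),ax[1]+.085*np.sin(np.radians(a)),.01)); cv2.circle(c,tuple(int(t) for t in (u-[x0,y0]+.5)*k),2,col,-1)
cv2.imwrite("pics/w3.png",c)
p,r,s=tool(); print(p, r[:2,:2], s["clock"])
E
```

```text
[0.56826276 0.13853086 0.27163882] [[-0.73562338 -0.67739069]
 [-0.67739071  0.73562307]] 2.825
```

View pics/w3.png

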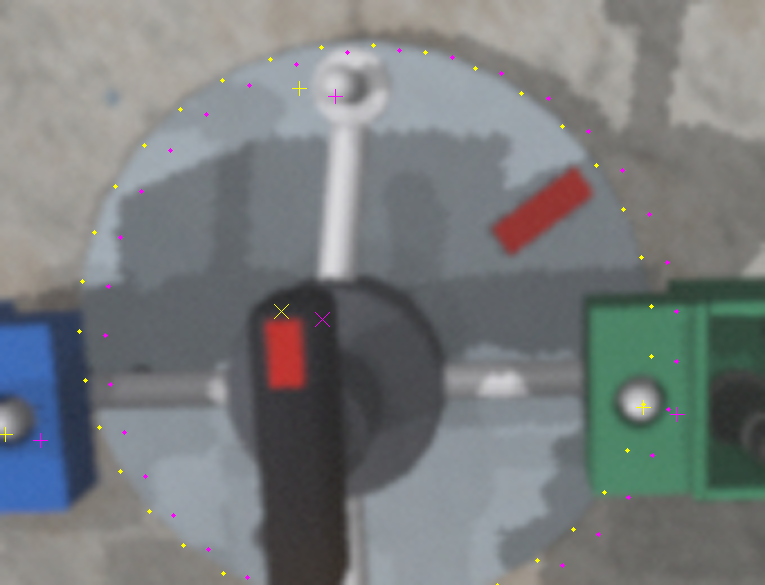

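```bash

python3 - <<'E'
from h import *
im=bot.get_image("wrist"); p,r,s=tool(); print(p,s["clock"])
f=lambda u,v,h:unproj(im,u,v,h)[:2]
hsv=cv2.cvtColor(im["pixels"],cv2.COLOR_BGR2HSV)
m=(((hsv[...,0]<8)|(hsv[...,0]>172))&(hsv[...,1]>130)&(hsv[...,2]>60)).astype(np.uint8)
n,l,st,ce=cv2.connectedComponentsWithStats(m)
for i in range(1,n):
  if 60<st[i,4]<400:
    h=.168 if st[i,0]<250 else .012
    q=np.array([f(x,y,h) for y,x in np.argwhere(l==i)]); c=q.mean(0); w,v=np.linalg.eigh(np.cov(q.T)); v=v[:,1]
    print(c,np.degrees(np.arctan2(v[1],v[0])),np.sqrt(w*12))
    if h<.1: g=c
o=lambda X,Y:f(X/4.5+150-.5,Y/4.5+85-.5,.121)
G,B,E=o(640,402),o(10,418),o(350,87); ax=(G+B)/2; d=G-B
print(ax,np.linalg.norm(d),np.degrees(np.arctan2(d[1],d[0]))+90,"ptr",np.degrees(np.arctan2(*(g-ax)[::-1])))
t=d/np.linalg.norm(d); print("bend",(E-ax)@t,"out",(E-ax)@np.array([-t[1],t[0]]))
print("move",r.T@np.r_[ax-p[:2],0],"yaw of x",np.degrees(np.arctan2(r[1,0],r[0,0])))
E
```

```text
[0.56839397 0.13807267 0.27167263] 2.875
[0.52413719 0.12121684] 168.81335218491324 [0.00842108 0.02809156]
[0.57187963 0.09327532] -137.5630442650784 [0.00642751 0.01207247]
[0.58620956 0.10710747] 0.13785084944423462 224.01982527168164 ptr 167.19397392863613
bend 0.009079206490631644 out 0.06768119667851655
move [ 7.85008398e-03 -3.48513173e-02 -2.09255907e-05] yaw of x -137.39261406750956
```

```bash

python3 -m handwheel '[{"dx":0.008,"dy":-0.035,"dz":0,"twist":-1.4},{"dx":0.008,"dy":-0.035,"dz":0.04,"twist":-1.4},{"dx":0.008,"dy":-0.035,"dz":0.08,"twist":-1.4},{"dx":0.008,"dy":-0.035,"dz":0.112,"twist":-1.4},{"dx":0.008,"dy":-0.035,"dz":0.112,"twist":-1.4}]' 0.05
python3 -m handwheel '[{"dx":0,"dy":0,"dz":0,"twist":0},{"dx":0,"dy":0,"dz":0,"twist":0},{"dx":0,"dy":0,"dz":0,"twist":0},{"dx":0,"dy":0,"dz":0,"twist":0},{"dx":0,"dy":0,"dz":0,"twist":0}]' 0 20
```

```text
clock: 3.5
eef_pos: [0.5848, 0.1054, 0.1575]
eef_rot: [-0.374, 0.927, 0.0, -0.002]
ft_force: [-0.9, -0.2, 0.6]
width: 0.0503
gripper_force: 0.0
clock: 4.12
eef_pos: [0.5858, 0.1064, 0.1605]
eef_rot: [-0.374, 0.927, 0.001, -0.0]
ft_force: [-4.7, 3.2, 6.9]
width: 0.014
gripper_force: 21.4
```

```bash

python3 -m handwheel '[{"dx":0,"dy":0,"dz":0,"twist":8},{"dx":0,"dy":0,"dz":0,"twist":16},{"dx":0,"dy":0,"dz":0,"twist":24},{"dx":0,"dy":0,"dz":0,"twist":32},{"dx":0,"dy":0,"dz":0,"twist":40}]'
python3 -m handwheel '[{"dx":0,"dy":0,"dz":0,"twist":6},{"dx":0,"dy":0,"dz":0,"twist":11},{"dx":0,"dy":0,"dz":0,"twist":16},{"dx":0,"dy":0,"dz":0,"twist":16},{"dx":0,"dy":0,"dz":0,"twist":16}]'
python3 - <<'E'
from h import *
p,r,s=tool(); print(p,"yaw of x",np.degrees(np.arctan2(r[1,0],r[0,0])),s["ft_force"],s["wrist_torque"])
E
```

```text
clock: 4.75
eef_pos: [0.5853, 0.1076, 0.1604]
eef_rot: [-0.033, 0.999, 0.002, -0.001]
ft_force: [-7.0, 4.7, 7.7]
width: 0.0136
gripper_force: 21.0
clock: 5.38
eef_pos: [0.5853, 0.1082, 0.1605]
eef_rot: [0.105, 0.994, 0.002, -0.001]
ft_force: [-6.2, 5.8, 6.6]
width: 0.0136
gripper_force: 21.0
[0.58534565 0.10818972 0.16045838] yaw of x 167.95896206381383 [-6.21971322  5.79427731  6.61918469] [ 1.15948789  1.41007117 -0.23054202]
```

```bash

python3 -m handwheel '[{"dx":0,"dy":0,"dz":0,"twist":0},{"dx":0,"dy":0,"dz":0,"twist":0},{"dx":0,"dy":0,"dz":-0.04,"twist":0},{"dx":0,"dy":0.01,"dz":-0.09,"twist":0},{"dx":0,"dy":0.03,"dz":-0.12,"twist":0}]' 0.05
python3 -m handwheel '[{"dx":0,"dy":0,"dz":0,"twist":0},{"dx":0,"dy":0,"dz":0,"twist":0},{"dx":0,"dy":0,"dz":0,"twist":0}]'
python3 - <<'E'
from h import *
im=bot.get_image("wrist"); p,r,s=tool(); print(p,s["ft_force"],"yaw",np.degrees(np.arctan2(r[1,0],r[0,0])),s["clock"])
np.savez("w4",**im)
x0,y0,k=150,60,4.5
cv2.imwrite("pics/w4.png",cv2.resize(im["pixels"][y0:y0+130,x0:x0+175],None,fx=k,fy=k,interpolation=cv2.INTER_CUBIC))
f=lambda u,v,h:unproj(im,u,v,h)[:2]
hsv=cv2.cvtColor(im["pixels"],cv2.COLOR_BGR2HSV)
m=(((hsv[...,0]<8)|(hsv[...,0]>172))&(hsv[...,1]>130)&(hsv[...,2]>60)).astype(np.uint8)
n,l,st,ce=cv2.connectedComponentsWithStats(m)
for i in range(1,n):
  if 60<st[i,4]<400:
    for h in(.168,.012):
      q=np.array([f(x,y,h) for y,x in np.argwhere(l==i)]); c=q.mean(0); w,v=np.linalg.eigh(np.cov(q.T)); v=v[:,1]
      print(ce[i],h,c,np.degrees(np.arctan2(v[1],v[0])),np.sqrt(w*12))
for l in("handle","free_hook"):
    for d in bot.place_of(l,im)[:2]: print(l,round(d["conf"],2),world(im,d["location"]).round(3))
E
```

```text
clock: 6.0
eef_pos: [0.5943, 0.1331, 0.2822]
eef_rot: [0.107, 0.994, 0.0, 0.002]
ft_force: [0.7, 0.5, 0.6]
width: 0.0501
gripper_force: 0.0
clock: 6.38
eef_pos: [0.5924, 0.133, 0.2781]
eef_rot: [0.107, 0.994, -0.001, -0.001]
ft_force: [-0.7, 0.4, 0.1]
width: 0.0496
gripper_force: 0.0
[0.59245107 0.13313818 0.27824171] [-0.02064579  0.39148061  0.32269562] yaw 167.7696151422697 6.425
[227.47008547 170.94017094] 0.168 [0.56669709 0.11259048] 166.73137342637733 [0.00659827 0.01257299]
[227.47008547 170.94017094] 0.012 [0.59146683 0.09083918] 166.73137342637727 [0.01066248 0.02031733]
handle 0.93 [0.589 0.108 0.153]
free_hook 0.62 [0.523 0.125 0.091]
```

View pics/w4.png

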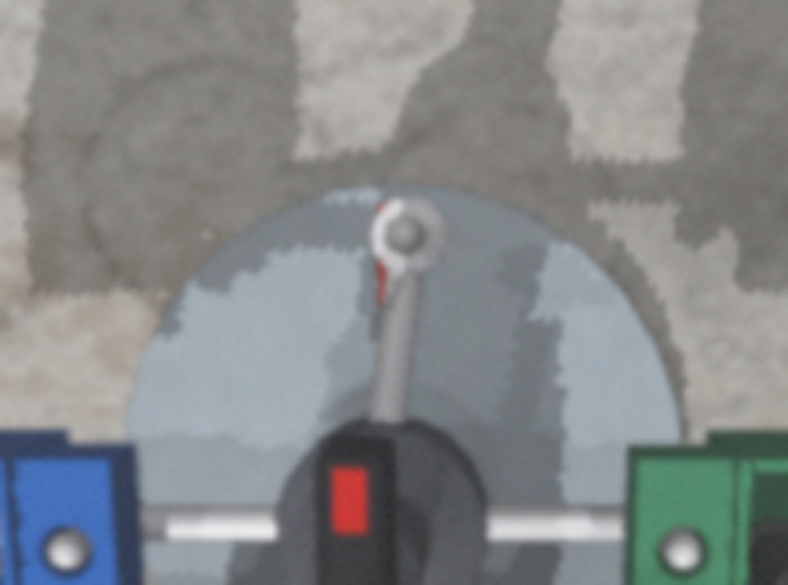

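Now the hook lies over the pointer; pins show at (407,232) empty, (682,550) green and (67,550) blue in the crop. Next compute the hook's place while driving over the cup.

```bash

python3 - <<'E'
from h import *
im=dict(np.load("w4.npz",allow_pickle=True)); im={k:(v if v.ndim else v.item()) for k,v in im.items()}
o=lambda X,Y,z=.121:unproj(im,X/4.5+150-.5,Y/4.5+60-.5,z)[:2]
G,B,E=o(682,550),o(67,550),o(407,232); ax=(G+B)/2; d=G-B; t=d/np.linalg.norm(d); out=np.array([-t[1],t[0]])
if out[0]>0: out=-out
print(ax,np.linalg.norm(d),"hook",np.degrees(np.arctan2(out[1],out[0])),"pin",E,"bend toward green",(E-ax)@t,t,"out",(E-ax)@out)
E
python3 -m handwheel '[{"dx":-0.005,"dy":-0.06,"dz":0,"twist":5},{"dx":-0.01,"dy":-0.12,"dz":0,"twist":10},{"dx":-0.02,"dy":-0.18,"dz":0,"twist":15},{"dx":-0.03,"dy":-0.24,"dz":0,"twist":20},{"dx":-0.03,"dy":-0.30,"dz":0,"twist":23.3}]' 0.065
python3 -m handwheel '[{"dx":0.01,"dy":-0.05,"dz":0,"twist":0},{"dx":0.02,"dy":-0.1,"dz":0,"twist":0},{"dx":0.02,"dy":-0.1,"dz":0,"twist":0},{"dx":0.02,"dy":-0.1,"dz":0,"twist":0},{"dx":0.02,"dy":-0.1,"dz":0,"twist":0}]'
python3 - <<'E'
from h import *
im=bot.get_image("wrist"); p,r,s=tool(); print(p,"yaw",np.degrees(np.arctan2(r[1,0],r[0,0])),s["clock"])
cv2.imwrite("pics/w5.png",im["pixels"])
for l in("cup","cup_sleeve"):
    for d in bot.place_of(l,im)[:3]: print(l,round(d["conf"],2),world(im,d["location"]).round(4),proj(im,world(im,d["location"])).round())
E
```

```text
[0.58591016 0.10840448] 0.13799144056223714 hook 167.7206957571521 pin [0.52029167 0.13131855] bend toward green 0.00843427569392688 [0.21267745 0.97712246] out 0.06899060494614917
clock: 7.15
eef_pos: [0.5589, -0.1676, 0.2794]
eef_rot: [0.306, 0.952, -0.0, 0.0]
ft_force: [0.5, -0.7, 0.4]
width: 0.0651
gripper_force: 0.0
clock: 7.78
eef_pos: [0.4859, -0.2341, 0.2794]
eef_rot: [0.303, 0.953, 0.0, -0.0]
ft_force: [0.2, 0.2, -0.5]
width: 0.0651
gripper_force: 0.0
[ 0.48582349 -0.23411923  0.27942052] yaw 144.6717171423869 7.825
cup 0.96 [ 0.3761 -0.2905  0.0038] [176. 122.]
cup 0.9 [ 0.5483 -0.1717  0.0044] [320. 174.]
cup 0.79 [ 0.4882 -0.2672  0.0008] [239. 178.]
cup_sleeve 0.94 [ 0.5825 -0.1761  0.0192] [333. 198.]
cup_sleeve 0.9 [ 0.3835 -0.2537  0.0188] [199. 110.]
cup_sleeve 0.62 [ 0.5133 -0.2886  0.0208] [237. 205.]
```

View pics/w5.png

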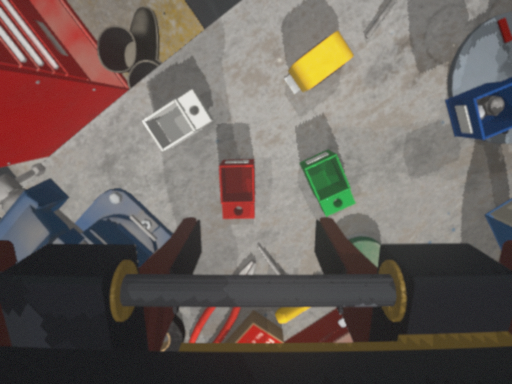

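The picture shows the red cup at (238,188) with sleeve hole at (238,211), the green one to its right and the vise at lower left (120,215), just clear of the gripper's body. Fit the cup's outline for exact pose.

```bash

python3 - <<'E'
from h import *
im=bot.get_image("wrist"); p,r,s=tool()
hsv=cv2.cvtColor(im["pixels"],cv2.COLOR_BGR2HSV)
m=(((hsv[...,0]<10)|(hsv[...,0]>170))&(hsv[...,1]>110)&(hsv[...,2]>30)).astype(np.uint8); 
n,l,st,ce=cv2.connectedComponentsWithStats(m)
i=l[205,230]; print(st[i])
M=(l==i).astype(np.uint8)
# model silhouette fit
from scipy.optimize import minimize
def sil(q):
    x,y,a=q; c,s_=np.cos(a),np.sin(a); o=np.zeros(M.shape,np.uint8)
    for X0,X1,Y,z0,z1 in[(-.025,.025,.022,0,.048),(.025,.047,.021,.018,.044)]:
        pts=[proj(im,(x+c*X-s_*W,y+s_*X+c*W,z)) for X in(X0,X1) for W in(-Y,Y) for z in(z0,z1)]
        h=cv2.convexHull(np.array(pts,np.float32)); cv2.fillConvexPoly(o,np.round(h*16).astype(np.int32),1,shift=4)
    return o
F=cv2.morphologyEx(M,cv2.MORPH_CLOSE,np.ones((9,9)))
cost=lambda q:float((cv2.GaussianBlur(sil(q).astype(np.float32),(0,0),1)-cv2.GaussianBlur(F.astype(np.float32),(0,0),1)).__pow__(2).sum())
q0=np.array([.488,-.267,-.62])
b=minimize(cost,q0,method="Nelder-Mead",options=dict(initial_simplex=np.array([q0,q0+[.006,0,0],q0+[0,.006,0],q0+[0,0,.1]]),xatol=1e-5,fatol=.01))
print(b.x,np.degrees(b.x[2]),b.fun,F.sum())
c,s_=np.cos(b.x[2]),np.sin(b.x[2]); g=b.x[:2]+np.array([c,s_])*-.004
print("move",(r.T@np.r_[g-p[:2],0]).round(4),"twist",np.degrees(np.arctan2(r[1,0],r[0,0]))-180-np.degrees(b.x[2]),p)
h=np.where(M[200:216,228:250]==0); print("hole px",h[1].mean()+228,h[0].mean()+200, unproj(im,h[1].mean()+228,h[0].mean()+200,.044), b.x[:2]+.036*np.array([c,s_]))
E
```

```text
[ 220  160   35   59 1845]
[ 0.48838329 -0.26771805 -0.62795283] -35.979046943222286 112.28463745117188 1873
move [-0.0176 -0.0252  0.    ] twist 0.5974774035709203 [ 0.48541021 -0.2346104   0.27945436]
hole px 238.88888888888889 208.0 [ 0.51351743 -0.28415546  0.044     ] [ 0.51751564 -0.28886767]
```

```bash

python3 -m handwheel '[{"dx":-0.0176,"dy":-0.0252,"dz":0.03,"twist":0.6},{"dx":-0.0176,"dy":-0.0252,"dz":0.08,"twist":0.6},{"dx":-0.0176,"dy":-0.0252,"dz":0.13,"twist":0.6},{"dx":-0.0176,"dy":-0.0252,"dz":0.16,"twist":0.6},{"dx":-0.0176,"dy":-0.0252,"dz":0.18,"twist":0.6}]'
python3 -m handwheel '[{"dx":0,"dy":0,"dz":0.02,"twist":0},{"dx":0,"dy":0,"dz":0.04,"twist":0},{"dx":0,"dy":0,"dz":0.06,"twist":0},{"dx":0,"dy":0,"dz":0.06,"twist":0},{"dx":0,"dy":0,"dz":0.06,"twist":0}]'
```

```text
clock: 8.6
eef_pos: [0.4842, -0.2654, 0.0978]
eef_rot: [0.309, 0.951, -0.0, -0.001]
ft_force: [0.6, 0.8, 0.3]
width: 0.0648
gripper_force: 0.0
clock: 9.22
eef_pos: [0.4851, -0.2661, 0.0401]
eef_rot: [0.309, 0.951, -0.0, 0.0]
ft_force: [-0.9, -0.6, 0.5]
width: 0.0653
gripper_force: 0.0
```

```bash

python3 -m handwheel '[{"dx":0,"dy":0,"dz":0,"twist":0},{"dx":0,"dy":0,"dz":0,"twist":0},{"dx":0,"dy":0,"dz":0,"twist":0},{"dx":0,"dy":0,"dz":0,"twist":0}]' 0.02 20
python3 -c "
from h import *
p,r,s=tool(); print(p,np.degrees(np.arctan2(r[1,0],r[0,0])),s['clock'])"
```

```text
clock: 9.72
eef_pos: [0.4849, -0.2661, 0.0401]
eef_rot: [0.31, 0.951, 0.0, 0.0]
ft_force: [-0.8, 1.4, 4.8]
width: 0.0442
gripper_force: 19.7
[ 0.48491102 -0.26608123  0.04012993] 143.9365900291981 9.725
```

```bash

python3 -m handwheel '[{"dx":0,"dy":0,"dz":-0.04,"twist":0},{"dx":0,"dy":0,"dz":-0.09,"twist":0},{"dx":0,"dy":0,"dz":-0.14,"twist":0},{"dx":0.02,"dy":0.03,"dz":-0.16,"twist":-3},{"dx":0.05,"dy":0.067,"dz":-0.16,"twist":-6}]'
python3 -m handwheel '[{"dx":0.034,"dy":0.05,"dz":0,"twist":-4},{"dx":0.068,"dy":0.1,"dz":0,"twist":-8},{"dx":0.102,"dy":0.15,"dz":0,"twist":-12},{"dx":0.13,"dy":0.185,"dz":0,"twist":-16},{"dx":0.14,"dy":0.2,"dz":0,"twist":-17.8}]'
python3 -m handwheel '[{"dx":0,"dy":0,"dz":0,"twist":0},{"dx":0,"dy":0,"dz":0,"twist":0},{"dx":0,"dy":0,"dz":0,"twist":0}]'
cat >> h.py <<'E'
def rel(tx=.4802,ty=.1402):
    p,r,s=tool(); print("z %.4f"%p[2],"to target tool",(r.T@np.r_[tx-p[0],ty-p[1],0]).round(4)[:2],"yaw %.2f"%np.degrees(np.arctan2(r[1,0],r[0,0])),"F tool",(r.T@s["ft_force"]).round(2),"w",round(s["width"],4),"t",s["clock"])
E
python3 -c "
from h import *
rel()"
```

```text
clock: 10.35
eef_pos: [0.4845, -0.1828, 0.2014]
eef_rot: [0.26, 0.966, 0.0, 0.002]
ft_force: [0.9, 0.5, -1.0]
width: 0.0438
gripper_force: 19.7
clock: 10.98
eef_pos: [0.4618, 0.0633, 0.1994]
eef_rot: [0.104, 0.995, 0.0, -0.0]
ft_force: [0.5, 0.1, -1.2]
width: 0.0438
gripper_force: 19.7
clock: 11.35
eef_pos: [0.4628, 0.0591, 0.1996]
eef_rot: [0.108, 0.994, -0.0, -0.0]
ft_force: [-0.8, 0.4, -1.1]
width: 0.0438
gripper_force: 19.7
z 0.1996 to target tool [0.0005 0.083 ] yaw 167.54 F tool [0.86 0.21 1.15] w 0.0438 t 11.35
```

```bash

python3 -m handwheel '[{"dx":0,"dy":0.04,"dz":0,"twist":0},{"dx":0.0005,"dy":0.083,"dz":0,"twist":0},{"dx":0.0005,"dy":0.083,"dz":0.03,"twist":0},{"dx":0.0005,"dy":0.083,"dz":0.046,"twist":0},{"dx":0.0005,"dy":0.083,"dz":0.046,"twist":0}]'
python3 -m handwheel '[{"dx":0,"dy":0,"dz":0,"twist":0},{"dx":0,"dy":0,"dz":0,"twist":0},{"dx":0,"dy":0,"dz":0,"twist":0}]'
python3 - <<'E'
from h import *
rel()
for n in("top","scene"):
  im=bot.get_image(n)
  for l in("cup_sleeve","free_hook"):
    for d in bot.place_of(l,im)[:4]:
      w=world(im,d["location"])
      if w[1]>-.05: print(n,l,round(d["conf"],2),w.round(4))
  if n=="scene":
    u=proj(im,(.52,.13,.12)).astype(int); cv2.imwrite("pics/s.png",cv2.resize(im["pixels"][u[1]-40:u[1]+40,u[0]-50:u[0]+50],(750,600),interpolation=cv2.INTER_CUBIC))
E
```

```text
clock: 11.98
eef_pos: [0.4791, 0.1404, 0.1526]
eef_rot: [0.108, 0.994, -0.001, -0.001]
ft_force: [0.6, -0.1, -0.7]
width: 0.0441
gripper_force: 19.7
clock: 12.35
eef_pos: [0.4801, 0.142, 0.1543]
eef_rot: [0.107, 0.994, 0.0, 0.0]
ft_force: [0.7, -0.3, -1.0]
width: 0.0441
gripper_force: 19.7
z 0.1543 to target tool [-0.0005 -0.0018] yaw 167.72 F tool [-0.7  -0.14  1.01] w 0.0441 t 12.35
scene cup_sleeve 0.57 [0.5205 0.1335 0.1323]
scene free_hook 0.81 [0.5213 0.123  0.0866]
```

View pics/s.png

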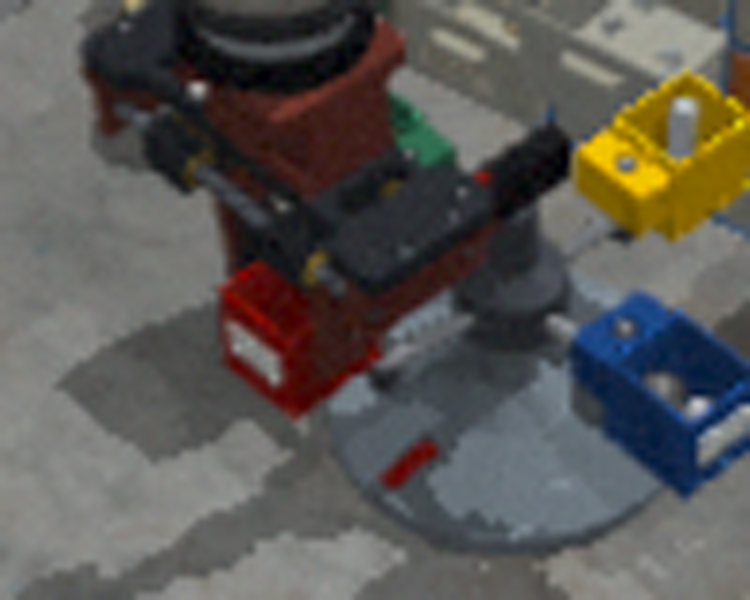

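The scene crop shows the red cup held at (280,330) next to the post, level, its sleeve hidden behind the finger over the hook at (390,375). Descend gently.

```bash

python3 -m handwheel '[{"dx":0,"dy":-0.001,"dz":0.003,"twist":0},{"dx":0,"dy":-0.001,"dz":0.006,"twist":0},{"dx":0,"dy":-0.001,"dz":0.009,"twist":0},{"dx":0,"dy":-0.001,"dz":0.012,"twist":0},{"dx":0,"dy":-0.001,"dz":0.012,"twist":0}]'
python3 -c "
from h import *
rel()"
```

```text
clock: 13.28
eef_pos: [0.4796, 0.1411, 0.1416]
eef_rot: [0.107, 0.994, -0.0, -0.0]
ft_force: [-0.4, 0.3, 1.7]
width: 0.0444
gripper_force: 19.7
z 0.1416 to target tool [-0.0008 -0.0007] yaw 167.74 F tool [ 0.44  0.2  -1.68] w 0.0444 t 13.275
```

```bash

python3 -m handwheel '[{"dx":0,"dy":0,"dz":0.0015,"twist":0},{"dx":0,"dy":0,"dz":0.003,"twist":0},{"dx":0,"dy":0,"dz":0.003,"twist":0}]'
python3 -c "
from h import *
rel()"
```

```text
clock: 13.65
eef_pos: [0.4796, 0.1411, 0.1388]
eef_rot: [0.107, 0.994, 0.0, 0.0]
ft_force: [-1.6, 0.0, 3.7]
width: 0.0443
gripper_force: 19.7
z 0.1388 to target tool [-0.0008 -0.0008] yaw 167.74 F tool [ 1.56 -0.33 -3.71] w 0.0443 t 13.65
```

```bash
f(){ python3 -c "
from h import *
rel()"; }
python3 -m handwheel '[{"dx":0,"dy":0,"dz":-0.002,"twist":0},{"dx":0,"dy":0,"dz":-0.002,"twist":0}]' >/dev/null; f
python3 -m handwheel '[{"dx":-0.001,"dy":0,"dz":0,"twist":0},{"dx":-0.002,"dy":0,"dz":0,"twist":0},{"dx":-0.002,"dy":0,"dz":0,"twist":0}]'>/dev/null; f
python3 -m handwheel '[{"dx":-0.001,"dy":0,"dz":0,"twist":0},{"dx":-0.002,"dy":0,"dz":0,"twist":0},{"dx":-0.002,"dy":0,"dz":0,"twist":0}]'>/dev/null; f
python3 -m handwheel '[{"dx":0.002,"dy":0,"dz":0,"twist":0},{"dx":0.004,"dy":0,"dz":0,"twist":0},{"dx":0.006,"dy":0,"dz":0,"twist":0},{"dx":0.006,"dy":0,"dz":0,"twist":0}]'>/dev/null; f
python3 -m handwheel '[{"dx":0.001,"dy":0,"dz":0,"twist":0},{"dx":0.002,"dy":0,"dz":0,"twist":0},{"dx":0.002,"dy":0,"dz":0,"twist":0}]'>/dev/null; f
```

```text
z 0.1408 to target tool [-0.0007 -0.0007] yaw 167.74 F tool [ 1.05 -0.09 -3.05] w 0.0441 t 13.9
z 0.1407 to target tool [ 0.0016 -0.0005] yaw 167.71 F tool [-0.09 -0.14 -2.24] w 0.0442 t 14.275
z 0.1406 to target tool [ 0.0034 -0.0004] yaw 167.72 F tool [-0.03 -2.3  -0.98] w 0.0444 t 14.65
z 0.1407 to target tool [-0.0034 -0.0013] yaw 167.79 F tool [-0.05 -0.16 -2.32] w 0.0443 t 15.15
z 0.1407 to target tool [-0.0049 -0.001 ] yaw 167.76 F tool [-2.15  1.74 -2.48] w 0.0442 t 15.525
```

```bash
f(){ python3 -c "
from h import *
rel()"; }
python3 -m handwheel '[{"dx":-0.004,"dy":0,"dz":0,"twist":0},{"dx":-0.0085,"dy":0,"dz":0,"twist":0},{"dx":-0.0085,"dy":0,"dz":0,"twist":0}]' >/dev/null; f
python3 -m handwheel '[{"dx":0,"dy":-0.001,"dz":0,"twist":0},{"dx":0,"dy":-0.0015,"dz":0,"twist":0},{"dx":0,"dy":-0.0015,"dz":0,"twist":0}]'>/dev/null; f
python3 -m handwheel '[{"dx":0,"dy":-0.001,"dz":0,"twist":0},{"dx":0,"dy":-0.0015,"dz":0,"twist":0},{"dx":0,"dy":-0.0015,"dz":0,"twist":0}]'>/dev/null; f
```

```text
z 0.1402 to target tool [0.0041 0.0002] yaw 167.68 F tool [-0.44 -0.94  0.56] w 0.0445 t 15.9
z 0.1406 to target tool [0.0035 0.0008] yaw 167.75 F tool [ 0.03 -0.37  1.09] w 0.0446 t 16.275
z 0.1407 to target tool [0.0037 0.0023] yaw 167.74 F tool [-0.14 -0.69 -0.35] w 0.044 t 16.65
```

```bash
f(){ python3 -c "
from h import *
rel()"; }
python3 -m handwheel '[{"dx":0,"dy":0.0012,"dz":0,"twist":0},{"dx":0,"dy":0.0012,"dz":0,"twist":0}]' >/dev/null; f
python3 -m handwheel '[{"dx":0,"dy":0,"dz":0.0015,"twist":0},{"dx":0,"dy":0,"dz":0.003,"twist":0},{"dx":0,"dy":0,"dz":0.003,"twist":0}]'>/dev/null; f
```

```text
z 0.1407 to target tool [0.0037 0.0009] yaw 167.75 F tool [ 0.21 -0.11  1.11] w 0.0442 t 16.9
z 0.1375 to target tool [0.0036 0.0012] yaw 167.73 F tool [-0.19 -1.15  1.91] w 0.0444 t 17.275
```

```bash
f(){ python3 -c "
from h import *
rel()"; }
python3 -m handwheel '[{"dx":0,"dy":-0.0003,"dz":0.002,"twist":0},{"dx":0,"dy":-0.0003,"dz":0.004,"twist":0},{"dx":0,"dy":-0.0003,"dz":0.004,"twist":0}]' >/dev/null; f
python3 -m handwheel '[{"dx":0,"dy":0,"dz":0.002,"twist":0},{"dx":0,"dy":0,"dz":0.004,"twist":0},{"dx":0,"dy":0,"dz":0.004,"twist":0}]'>/dev/null; f
```

```text
z 0.1334 to target tool [0.0035 0.0015] yaw 167.74 F tool [-0.38  0.44  0.87] w 0.0444 t 17.65
z 0.1294 to target tool [0.0036 0.0015] yaw 167.74 F tool [-0.23 -0.09  1.07] w 0.0438 t 18.025
```

```bash
f(){ python3 -c "
from h import *
rel()"; }
python3 -m handwheel '[{"dx":0,"dy":0,"dz":0.002,"twist":0},{"dx":0,"dy":0,"dz":0.004,"twist":0},{"dx":0,"dy":0,"dz":0.006,"twist":0},{"dx":0,"dy":0,"dz":0.006,"twist":0}]' >/dev/null; f
python3 -m handwheel '[{"dx":0,"dy":0,"dz":0.002,"twist":0},{"dx":0,"dy":0,"dz":0.004,"twist":0},{"dx":0,"dy":0,"dz":0.006,"twist":0},{"dx":0,"dy":0,"dz":0.006,"twist":0}]' >/dev/null; f
```

```text
z 0.1235 to target tool [0.0036 0.0015] yaw 167.74 F tool [0.54 0.55 0.63] w 0.0441 t 18.525
z 0.1175 to target tool [0.0036 0.0015] yaw 167.74 F tool [-0.78 -0.4   0.12] w 0.0441 t 19.025
```

```bash
f(){ python3 -c "
from h import *
rel()"; }
python3 -m handwheel '[{"dx":0,"dy":0,"dz":0.001,"twist":0},{"dx":0,"dy":0,"dz":0.002,"twist":0},{"dx":0,"dy":0,"dz":0.002,"twist":0}]' >/dev/null; f
python3 -m handwheel '[{"dx":0,"dy":0,"dz":0.001,"twist":0},{"dx":0,"dy":0,"dz":0.0015,"twist":0},{"dx":0,"dy":0,"dz":0.0015,"twist":0}]' >/dev/null; f
```

```text
z 0.1156 to target tool [0.0037 0.0014] yaw 167.74 F tool [-0.93 -0.69  0.67] w 0.0443 t 19.4
z 0.1142 to target tool [0.0037 0.0014] yaw 167.74 F tool [-0.08 -0.32  1.73] w 0.0446 t 19.775
```

```bash
f(){ python3 -c "
from h import *
rel()"; }
python3 -m handwheel '[{"dx":0,"dy":0,"dz":0.001,"twist":0},{"dx":0,"dy":0,"dz":0.0015,"twist":0},{"dx":0,"dy":0,"dz":0.0015,"twist":0}]' >/dev/null; f
python3 -m handwheel '[{"dx":0,"dy":0,"dz":0.001,"twist":0},{"dx":0,"dy":0,"dz":0.0015,"twist":0},{"dx":0,"dy":0,"dz":0.0015,"twist":0}]' >/dev/null; f
```

```text
z 0.1127 to target tool [0.0037 0.0014] yaw 167.74 F tool [ 1.63  0.03 -2.15] w 0.0442 t 20.15
z 0.1112 to target tool [0.0037 0.0014] yaw 167.74 F tool [ 2.38  0.57 -3.  ] w 0.0443 t 20.525
```

```bash
f(){ python3 -c "
from h import *
rel()"; }
python3 -m handwheel '[{"dx":0,"dy":0,"dz":-0.0015,"twist":0},{"dx":0,"dy":0,"dz":-0.0015,"twist":0}]' >/dev/null; f
python3 -m handwheel '[{"dx":0,"dy":0,"dz":0,"twist":0},{"dx":0,"dy":0,"dz":0,"twist":0},{"dx":0,"dy":0,"dz":0,"twist":0},{"dx":0,"dy":0,"dz":0,"twist":0}]' 0.066 >/dev/null; f
python3 -m handwheel '[{"dx":0,"dy":0,"dz":-0.01,"twist":0},{"dx":0,"dy":0,"dz":-0.03,"twist":0},{"dx":0,"dy":0,"dz":-0.08,"twist":0},{"dx":0,"dy":0,"dz":-0.13,"twist":0},{"dx":0,"dy":0,"dz":-0.17,"twist":0}]' >/dev/null; f
python3 -m handwheel '[{"dx":0,"dy":0.04,"dz":0,"twist":0},{"dx":0,"dy":0.08,"dz":0,"twist":0},{"dx":0,"dy":0.12,"dz":0,"twist":0},{"dx":0,"dy":0.12,"dz":0,"twist":0},{"dx":0,"dy":0.12,"dz":0,"twist":0}]' >/dev/null; f
python3 - <<'E'
from h import *
for n in("scene","top"):
  im=bot.get_image(n)
  for l in("cup_sleeve","cup","handle"):
    for d in bot.place_of(l,im)[:6]:
      w=world(im,d["location"])
      if w[1]>-.05: print(n,l,round(d["conf"],2),w.round(4))
  if n=="scene":
    u=proj(im,(.52,.13,.12)).astype(int); cv2.imwrite("pics/s2.png",cv2.resize(im["pixels"][u[1]-40:u[1]+40,u[0]-50:u[0]+50],(750,600),interpolation=cv2.INTER_CUBIC))
E
```

```text
z 0.1127 to target tool [0.0037 0.0014] yaw 167.74 F tool [ 1.23 -0.59 -2.28] w 0.0442 t 20.775
z 0.1126 to target tool [0.0038 0.0014] yaw 167.73 F tool [ 0.29  0.03 -0.34] w 0.0656 t 21.275
z 0.2855 to target tool [0.004  0.0015] yaw 167.72 F tool [-0.02  1.07  0.79] w 0.0659 t 21.9
z 0.2829 to target tool [ 0.0038 -0.1176] yaw 167.70 F tool [-0.83 -0.81 -0.52] w 0.0662 t 22.525
scene cup_sleeve 0.58 [0.5261 0.1291 0.0934]
scene cup 0.89 [0.4885 0.1405 0.0684]
scene handle 0.83 [0.5915 0.1072 0.1517]
top cup 0.92 [0.4883 0.1387 0.0743]
top handle 0.92 [0.5897 0.1043 0.1493]
```

View pics/s2.png

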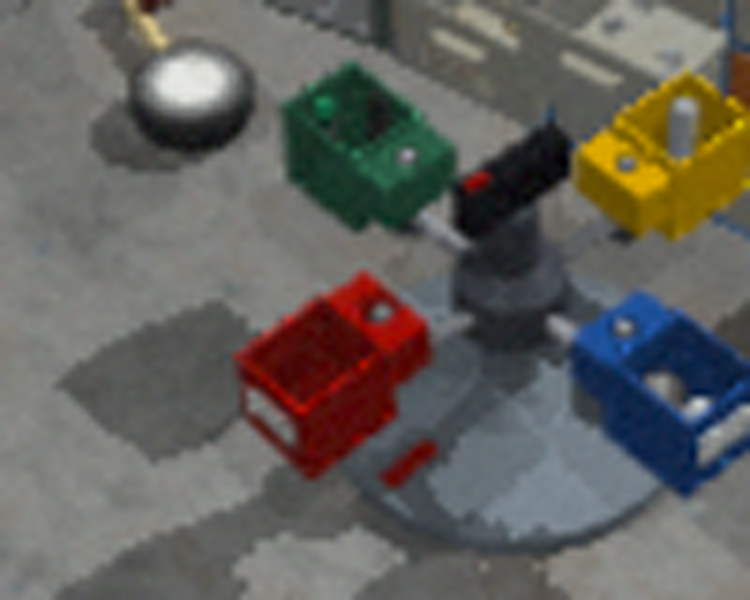

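The red cup hangs on the hook, with the pin tip showing through its sleeve at (380,312). It is level with the other cups, and the gripper is clear.

```bash
python3 -c "
from cell import bot
print(bot.close_job())"
```

```text
the job is handed in; nothing more can be done
None
```

I turned the carousel to the red pointer and hung the red cup on the empty hook, with its sleeve seated on the shoulder. I then let go and handed the job in at about 22.6 s. The last picture shows the cup hanging level and the gripper clear; the verdict was not returned.

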